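Pour the marker and pen from an organiser insert into the pen cup

ROBOT

A 6-joint arm with a two-finger parallel gripper is mounted at the origin on a cart in front of the work surface, level with it; the furniture and walls round the work are solid. World frame = base frame: x ahead of the robot, y to its left, z up, the work surface at z = 0. Lengths are in mm, angles in rad, forces in N, time in s.
With the tool pointing down it reaches from about 300 to 825 mm from the base axis. Payload 5.4 kg.
Tool frame: the origin (TCP) lies where the fingers leave the gripper's body, on its centre line; the fingertips stand 88 mm ahead of it and the grasp point (between the pads) lies 69 mm ahead of it (env.grip_depth is the distance from the TCP to the grasp point, in mm); z points along the fingers, y is the line along which they close (so a half turn about z gives the same grasp; the last joint's range is limited). The gripper opens to 92 mm and grips with 3 to 60 N. Pads are 20 mm wide; open, the fingers measure 128 mm over their backs; the gripper's body (75 mm by 189 mm) begins 69 mm behind the grasp point.
Start: joints at [-1.44, 0.158, 1.597, -0, 1.386, -0.21], TCP at [192.165, -541.922, 302.701] pointing down, gripper open.
Joint ranges: [-2.91, 2.91], [-0.94, 2.29], [0.18, 2.7], [-1.29, 4.43], [0.17, 2.64], [-3, 3]. Speed limits (rad/s): [2.57, 2.57, 3.14, 3.14, 3.14, 3.14].

INTERFACE

Orientations are given as a unit quaternion [w, x, y, z].
In Python, from station import env gives the robot as it stands.
- The arm moves only by the tool nudge_tcp, called after "Call:" as name(argument=value, ...), one argument or row to a line, values as JSON. Schema: {"type":"object","properties":{"plan":{"type":"object","properties":{"rows":{"type":"array","items":{"type":"array","items":{"type":"number"},"minItems":6,"maxItems":6},"minItems":1,"maxItems":12}},"additionalProperties":false,"required":["rows"]},"finger_gap":{"type":"number"},"only":{"type":"string"},"quiet":{"type":"boolean"},"lines":{"type":"string"}},"required":["plan"],"additionalProperties":false}. plan is an object whose key "rows" holds a list of rows, 1 to 12 of them, each of 6 numbers: dx, dy, dz in mm, then a rotation vector rx, ry, rz in rad; each row is the pose to reach, as a shift and turn from the pose commanded when the call began, along the tool's axes at that moment; what a row does not reach only later rows make up. A row lasts 1/12 s, in which the tool goes at most 41.7 mm and 0.125 rad, less where a joint would pass 70% of its speed; a pose out of reach is approached as far as the arm can. finger_gap is the finger opening in mm, set as the call begins (left out keeps the last). The fingers move at their own pace and stop on an object; the grip force is fixed at half the most. Time passes only in rows, so rows that do not move let the fingers close. The tool returns the time, the measured TCP pose, the force, the opening and the grip force at its end. only (a regular expression) keeps the lines of the reply that match it, lines (a string "A,B") keeps lines A to B, and quiet returns only ok. Input that does not fit is refused with a message, and nothing moves.
- env.sense(): the state, without advancing time (a new reading comes with each control period).
- env.get_image(name): name is "scene" or "top" or "wrist"; returns a dict with "frame" (384x512x3 uint8, red, green, blue), "intrinsics" (3x3 intrinsics, pixels), "k1" (the pictures are not rectified: a ray, as slopes to the right and down, at radius r is drawn at 1 + k1 r^2 times it, then the intrinsics apply), "rvec" (rotation vector, rad) and "tvec" (3), from world to camera coordinates, as OpenCV has them; the wrist camera has in their place "T_tool_cam" (4x4, takes a point from camera to tool coordinates, whose origin is the TCP and whose axes are the flange's). Camera axes: x right, y down, z forward; pixel columns grow to the right and rows downward; lengths in mm; the calibration is good to about 2 mm. A picture is of the moment at which its call begins: read the wrist's pose just before it. There is no depth.
- env.finish_job(): hands the job in; it is judged then, once.
The state is a dict: "time_s": time; "q": joint angles; "joint_vel": joint speeds; "joint_torque": joint torques, N m; "eef_pos": TCP position; "tcp_rot": TCP orientation; "force": force on the tool from outside, world axes, zero at the start; "wrist_torque": the same for the moment, N m; "grip_width": finger opening in mm; "finger_force": force on a finger pad.
Only numpy, scipy, OpenCV 4.12 (cv2) and the standard library are available. Lean on these libraries where they do the work, as an engineer would, in place of code of your own. Each camera call takes 0.05 s, during which the arm holds its last target. There are 200 camera calls.

TASK

Lift the insert that holds the marker and the pen straight up out of the organiser, keeping it level so that nothing slides out, and tip it over the steel cup so that both slide out of its open end and stand in the cup. Then put the empty insert back fully down in the well it came from, with the cup still upright and the other inserts and the things around left alone.

Things in the scene. Friction and masses are not known exactly. Their poses are not given: they have to be found in the camera images.
- organiser: wooden frame screwed to the bench, 159 (x) x 184 (y) x 39 mm (z): three wells side by side, centres at its x = -51, 0, +51 mm, each 45 x 172 inside, floor 4, walls 6 with bevelled tops. Each holds an insert with 2 mm play all round, spout to the organiser's +y, closed off by the frame wall. Origin: centre of the underside. Which insert is in which well varies.
- pen_insert: open grey plastic trough 41 wide (its x), 168 long (y), 42 high (z), wall and floor 3 mm; -y end closed, +y end open (spout); a bridge plate across its middle to grip it by. Origin: centre of the underside, 4 mm above the bench when seated. Holds marker and pen along y; slick: they rest while level, start to slide at 18 to 27 degrees of tip, run out at 45. 0.16 kg.
- nozzle_insert: open grey plastic trough 41 wide (its x), 168 long (y), 42 high (z), wall and floor 3 mm; -y end closed, +y end open (spout); a bridge plate across its middle to grip it by. Origin: centre of the underside, 4 mm above the bench when seated. Holds two brass nozzles of 78 mm. Leave it alone.
- spare_insert: open grey plastic trough 41 wide (its x), 168 long (y), 42 high (z), wall and floor 3 mm; -y end closed, +y end open (spout); a bridge plate across its middle to grip it by. Origin: centre of the underside, 4 mm above the bench when seated. Holds one brass nozzle of 78 mm. Leave it alone.
- pen_insert_grip (a point): middle of the bridge plate of that insert, 70 mm above its underside; axes as the insert's. The plate is 41 wide (x), 12 thick (y), its lower edge 36 and its top 84 mm above the underside (33 mm free passage under it). Grip its broad faces from above, fingers closing along the insert's y
- pen_insert_spout (a point): middle of the floor's edge at the open end of that insert, 84 mm along its +y, 3 mm above its underside
- marker: marker with a cap, 16 mm thick, 135 mm long along its y. Origin at mid length, at the side it lies on (8 mm off its axis)
- pen: slim ballpoint pen, 9 to 11 mm thick, 145 mm long along its y. Origin at mid length, at the side it lies on (4.5 mm off its axis)
- cup: loose plain round steel cup, 82 mm across at the rim, 98 mm high, wall 3, tapering a little to the foot, about 0.5 kg, smooth inside, floor 4 mm thick. Origin: centre of the underside; z up
- tape_measure: A bystander, leave it alone. Origin: centre of its underside. Yellow tape measure, 36 x 80 x 60 mm, standing.
- regulator: A bystander, leave it alone. Origin: centre of its underside. Brass gas regulator with a dial, 96 x 130 x 81 mm.
- box_flints: A bystander, leave it alone. Origin: centre of its underside. Small red box, 46 x 60 x 30 mm.
- wrench: A bystander, leave it alone. Origin: centre of its underside. Combination wrench, 229 mm long, lying.
- masking_tape: A bystander, leave it alone. Origin: centre of its underside. Roll of masking tape lying flat, 94 mm across, 25 mm high.

How it is judged (in metres and radians):
On the way, in this order (a step that is already met when the one before it is completed fails the run):
1. the marker and pen's insert is lifted clear above the organiser, within 17 degrees of level, with both still lying in it (z of pen_insert in the frame of organiser above 0.05 m and angle between pen_insert's own z axis and vertical below 0.3 rad and x of marker in the frame of pen_insert between -0.02 and 0.02 m and y of marker in the frame of pen_insert between -0.06 and 0.06 m and z of marker in the frame of pen_insert between 0 and 0.03 m and x of pen in the frame of pen_insert between -0.02 and 0.02 m and y of pen in the frame of pen_insert between -0.06 and 0.06 m and z of pen in the frame of pen_insert between 0 and 0.03 m), for 0.2 s.
2. the insert is tipped by more than 25 degrees near the cup (its underside's centre within 200 mm of the cup's axis) (angle between pen_insert's own z axis and vertical above 0.44 rad and horizontal distance between pen_insert and cup below 0.2 m), for 0.1 s.
3. marker and pen stand in the cup (horizontal distance between each of marker, pen and cup below 0.042 m and z of marker in the frame of cup between 0.03 and 0.1 m and angle between the y axis of each of marker, pen and the z axis of cup, either way round below 0.75 rad and z of pen in the frame of cup between 0.03 and 0.1 m), for 0.2 s.
At the end, for the whole second after the job is handed in: Marker and pen stand in the cup (middle within 42 mm of its axis, 30 to 100 mm above its underside, within 43 deg of its axis: leaning on the rim is fine); cup upright within 5 deg; insert down in its own well (within 12 mm of its first place, at most 6 mm high, within 3 deg); all at rest (all of step 3 and z of pen_insert in the frame of organiser below 0.01 m and angle between the z axis of pen_insert and the z axis of organiser, either way round below 0.06 rad and x of pen_insert in the frame of organiser between -0.06 and 0.06 m and y of pen_insert in the frame of organiser between -0.008 and 0.008 m and distance of pen_insert from where it was at the start of the episode below 0.012 m and linear speed of each of pen_insert, marker, pen, cup below 0.02 m/s and angle between cup's own z axis and vertical below 0.1 rad); the robot touches nothing.
It fails at once if the cup is tipped by more than 20 degrees (angle between cup's own z axis and vertical above 0.35 rad).
It fails at once if another insert is shifted or lifted by more than 15 mm (distance of any of nozzle_insert, spare_insert from where it was at the start of the episode above 0.015 m).
It fails at once if a bystander is shifted by more than 30 mm (distance of any of tape_measure, regulator, box_flints, wrench, masking_tape from where it was at the start of the episode above 0.03 m).
It also fails if it takes over 61 s, if anything falls off the work surface, if the arm or the gripper's body presses on something with over 40 N, if the wrist force passes 120 N, or if a joint passes its speed limit or range.

## Working session

There is one attempt and no reset: what is moved stays moved. The work goes in short steps, Python scripts to look and compute and a tool call to move; the robot and the scene stay as the last step left them, time stands still between calls to the robot, and variables do not carry over. Pictures are saved under pics/ and viewed, at most 10 in all, crops included, and the job is handed in when it is done.

```bash
ls; mkdir -p pics; python3 - <<'E'
from station import env
import cv2
for n in("scene","top"):
    d=env.get_image(n);cv2.imwrite(f"pics/{n}0.png",cv2.resize(d["frame"][:,:,::-1],(800,600),interpolation=cv2.INTER_CUBIC))
    print(n,d["intrinsics"],d["k1"],d["rvec"],d["tvec"])
print(env.sense(),env.get_image("wrist")["T_tool_cam"])
E
```

```text
pics
station.py
scene [[365.17039317   0.         253.7727115 ]
 [  0.         365.17039317 195.66109745]
 [  0.           0.           1.        ]] -0.020261645258157178 [ 1.13059689 -2.0124327   1.23547377] [220.46569771 302.90418957 770.40195943]
top [[389.42125881   0.         248.40085759]
 [  0.         389.42125881 189.11128859]
 [  0.           0.           1.        ]] -0.03541861110494529 [ 2.16660324 -2.05060184  0.21737509] [-89.22261075 548.59306592 988.59225119]
{'time_s': 0.1, 'q': array([-1.44011251e+00,  1.58980574e-01,  1.59809559e+00,  4.36107265e-05,
        1.38619743e+00, -2.10137303e-01]), 'joint_vel': array([-4.54979792e-04,  6.02439947e-05, -2.20849536e-03, -1.41731393e-03,
       -1.12272211e-03,  1.38932973e-03]), 'joint_torque': array([-2.43411969e-04, -3.86504102e+01, -3.22958708e+01,  7.04055629e-02,
        3.39429849e-02, -3.90215484e-05]), 'eef_pos': array([ 192.11443183, -541.51696588,  301.82568101]), 'tcp_rot': array([-8.38956960e-04,  9.85515558e-01,  1.69582953e-01,  5.47950134e-05]), 'force': array([-0.06392838, -0.09345672,  0.1941621 ]), 'wrist_torque': array([ 0.00666026, -0.08169865,  0.032675  ]), 'finger_force': 0.0, 'grip_width': 91.9420152797814} [[ 2.26612681e-04 -9.59665018e-01 -2.81145872e-01  7.74839326e+01]
 [ 9.99999894e-01  1.05026830e-04  4.47533098e-04  4.99775361e-01]
 [-3.99953999e-04 -2.81145944e-01  9.59664941e-01 -8.26319750e+01]
 [ 0.00000000e+00  0.00000000e+00  0.00000000e+00  1.00000000e+00]]
```
View pics/scene0.png

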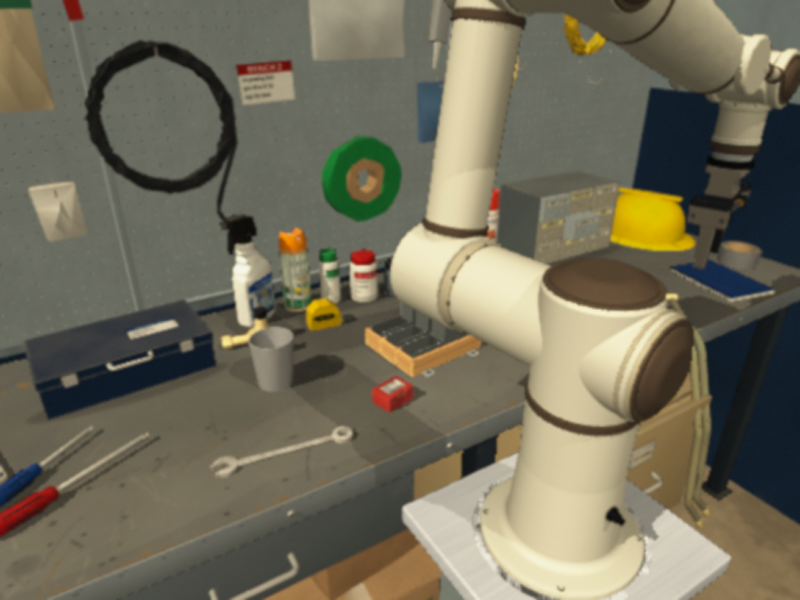

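View pics/top0.png

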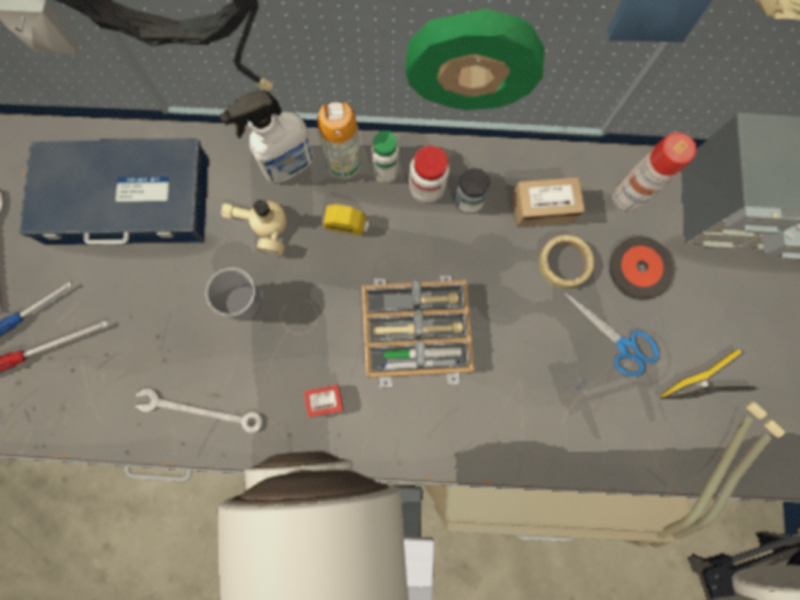

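The pen insert is the organiser row nearest the robot (top, about (417,356)), with the marker and pen in it. The cup is at about (231,292). Next I'll look closer.

```bash
cat > h.py <<'E'
import numpy as np,cv2
from scipy.spatial.transform import Rotation as R
from station import env
def cam(name,d=None):
    d=d or env.get_image(name); K=d["intrinsics"]
    if "rvec" in d:
        Rc=cv2.Rodrigues(np.array(d["rvec"],float))[0]; return d,K,d["k1"],Rc,np.array(d["tvec"],float).ravel()
    s=env.sense(); w,x,y,z=s["tcp_rot"]; T=np.eye(4);T[:3,:3]=R.from_quat([x,y,z,w]).as_matrix();T[:3,3]=s["eef_pos"]
    M=np.linalg.inv(T@d["T_tool_cam"]); return d,K,d["k1"],M[:3,:3],M[:3,3]
def ray(c,u,v):
    _,K,k1,Rc,t=c
    p=cv2.undistortPoints(np.array([[[u,v]]],float),K,np.array([k1,0,0,0.]))[0,0]
    dr=Rc.T@np.array([p[0],p[1],1]); return -Rc.T@t,dr/np.linalg.norm(dr)
def atz(c,u,v,z):
    o,d=ray(c,u,v); return o+d*(z-o[2])/d[2]
def tri(rays):
    A=sum(np.eye(3)-np.outer(d,d) for o,d in rays);b=sum((np.eye(3)-np.outer(d,d))@o for o,d in rays);return np.linalg.solve(A,b)
def proj(c,P):
    _,K,k1,Rc,t=c
    return cv2.projectPoints(np.array(P,float).reshape(-1,3),cv2.Rodrigues(Rc)[0],t,K,np.array([k1,0,0,0.]))[0][:,0]
def save(c,name,x0,y0,x1,y1,s):
    cv2.imwrite(f"pics/{name}.png",cv2.resize(c[0]["frame"][y0:y1,x0:x1,::-1],None,fx=s,fy=s,interpolation=cv2.INTER_CUBIC))
E
python3 - <<'E'
from h import *
c=cam("top");save(c,"topz",120,150,320,270,4)
np.set_printoptions(precision=1,suppress=True)
for p in [(362,285),(467,282),(472,374),(366,377)]: print(atz(c,p[0]*.64,p[1]*.64,39))
print(atz(c,231*.64,292*.64,98))
E
```

```text
[572.9 -11.9  39. ]
[ 588.5 -196.1   39. ]
[ 427.7 -209.2   39. ]
[412.8 -28.9  39. ]
[535.6 201.   98. ]
```

View pics/topz.png

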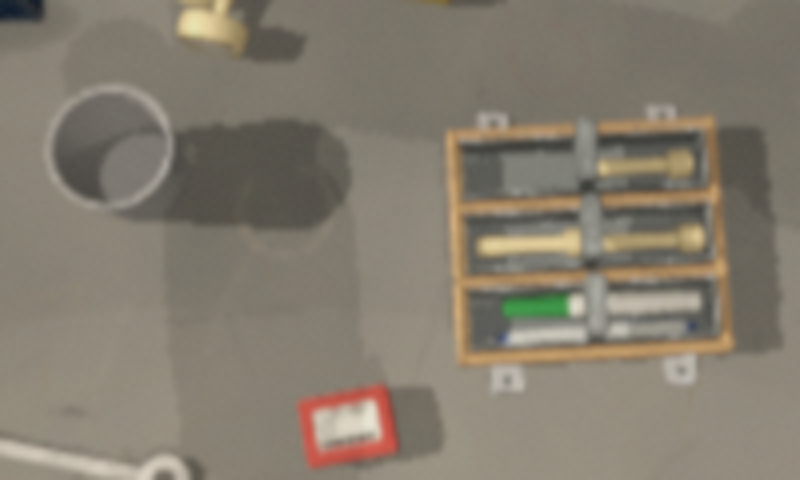

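Contents sit towards the right end of the crop, so the spout is on the left, towards the cup (to confirm). Organiser centre is about (500,-111), yaw about 4.8°. I'll move the wrist camera above the pen insert.

Call:
nudge_tcp(
  plan={"rows":[[100, -80, -28, 0, 0, 0.1], [200, -160, -28, 0, 0, 0.2], [385, -315, -28, 0, 0, 0.257], [385, -315, -28, 0, 0, 0.257], [385, -315, -28, 0, 0, 0.257], [385, -315, -28, 0, 0, 0.257], [385, -315, -28, 0, 0, 0.257], [385, -315, -28, 0, 0, 0.257], [385, -315, -28, 0, 0, 0.257], [385, -315, -28, 0, 0, 0.257], [385, -315, -28, 0, 0, 0.257], [385, -315, -28, 0, 0, 0.257]]},
)

```text
time_s: 1.2
eef_pos: [450.3, -114.2, 330.9]
tcp_rot: [0.0, 0.999, 0.042, 0.0]
force: [-0.2, -0.4, 0.0]
grip_width: 91.7
finger_force: 0.0
```

Call:
nudge_tcp(
  plan={"rows":[[0, 0, 0, 0, 0, 0], [0, 0, 0, 0, 0, 0], [0, 0, 0, 0, 0, 0], [0, 0, 0, 0, 0, 0]]},
)

```text
time_s: 1.53
eef_pos: [449.2, -117.4, 330.5]
tcp_rot: [0.0, 0.999, 0.041, -0.0]
force: [-0.3, 0.1, 0.1]
grip_width: 92.2
finger_force: 0.0
```

```bash
python3 - <<'E'
from h import *
import pickle
c=cam("wrist");pickle.dump(c,open("w1.pkl","wb"));save(c,"w1",0,0,512,384,1.5625)
E
```

Call:
nudge_tcp(
  plan={"rows":[[-30, -30, 0, 0, 0, 0], [-60, -60, 0, 0, 0, 0], [-60, -60, 0, 0, 0, 0], [-60, -60, 0, 0, 0, 0], [-60, -60, 0, 0, 0, 0]]},
)

```text
time_s: 2.0
eef_pos: [385.1, -62.6, 331.1]
tcp_rot: [0.001, 0.999, 0.041, 0.001]
force: [-0.0, -1.0, -0.5]
grip_width: 91.7
finger_force: 0.0
```

```bash
python3 - <<'E'
from h import *
import pickle
c=cam("wrist");pickle.dump(c,open("w2.pkl","wb"));save(c,"w2",0,0,512,384,1.5625)
E
```

```text
(no output)
```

View pics/w1.png

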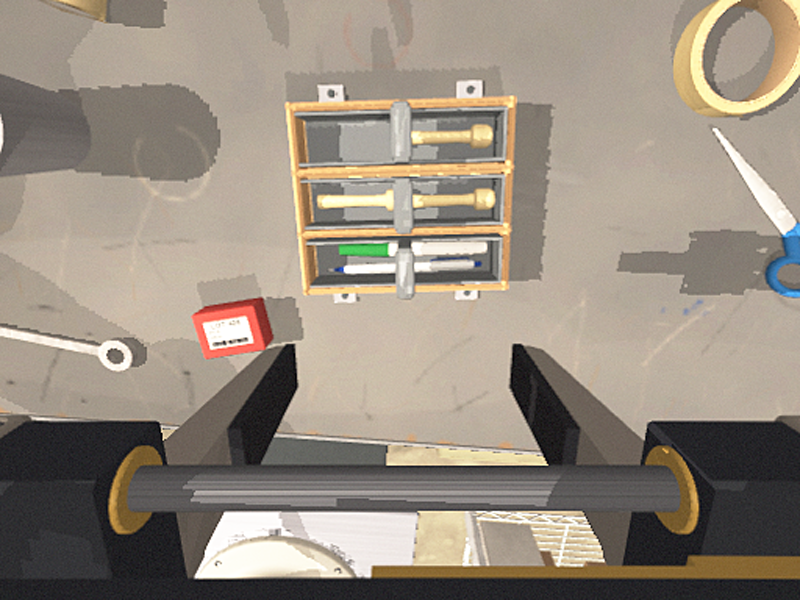

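View pics/w2.png

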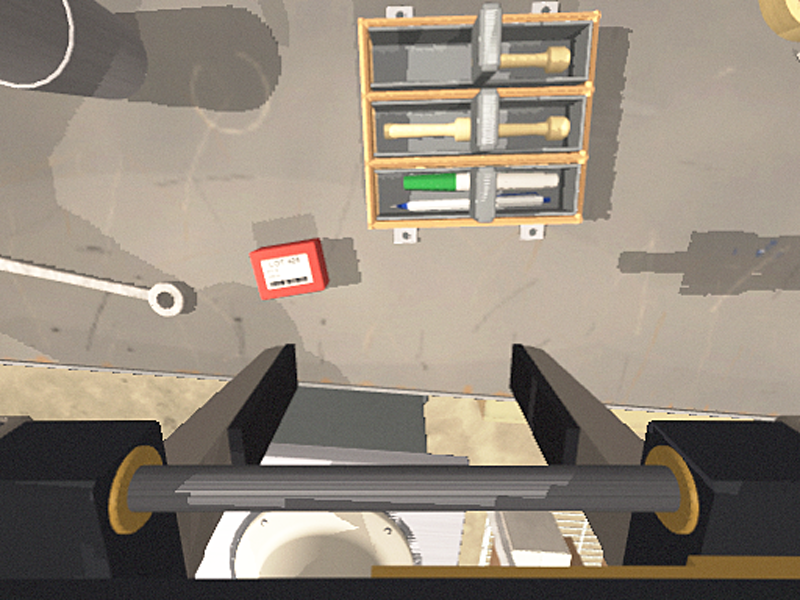

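Both views show the pen insert nearest the robot: the bridge at (404,270) in w1 and (484,193) in w2, with the green cap and pen tip to the left. Enlarging the pen insert in both.

```bash
python3 - <<'E'
from h import *
import pickle
a=pickle.load(open("w1.pkl","rb"));b=pickle.load(open("w2.pkl","rb"))
A=a[0]["frame"][143:195,185:345,::-1];B=b[0]["frame"][97:149,225:385,::-1]
cv2.imwrite("pics/z.png",cv2.resize(np.vstack([A,B]),None,fx=5,fy=5,interpolation=cv2.INTER_CUBIC))
E
```

```text
(no output)
```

View pics/z.png

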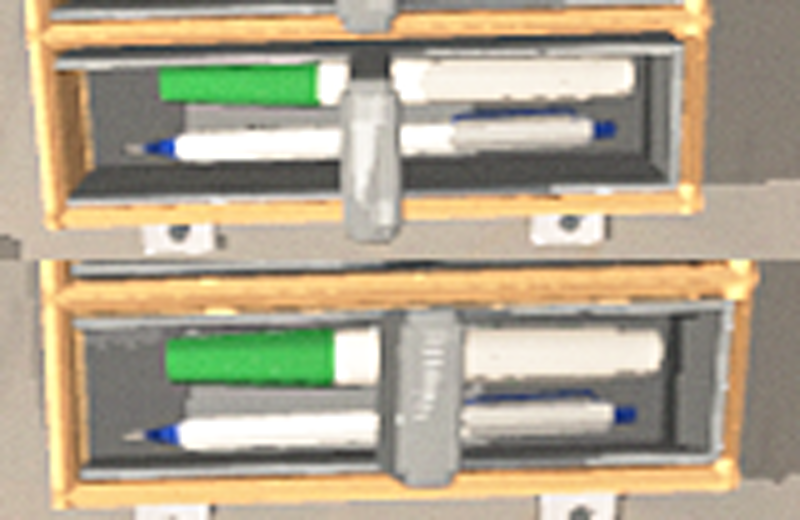

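```bash
python3 - <<'E'
from h import *
import pickle
np.set_printoptions(precision=1,suppress=True)
a=pickle.load(open("w1.pkl","rb"));b=pickle.load(open("w2.pkl","rb"))
fa=lambda u,v:ray(a,185+u/5,143+v/5); fb=lambda u,v:ray(b,225+u/5,97+(v-260)/5)
for n,p,q in [("far",(372,88),(433,312)),("near",(370,238),(430,485)),("TRouter",(708,22),(752,270)),("NRouter",(700,210),(735,487)),("NLouter",(48,225),(58,507)),("ins close far",(683,42),(728,305)),("ins close near",(668,185),(715,458))]:
    A,B=fa(*p),fb(*q);X=tri([A,B]);print(n,X)
for c,nm,pts in((a,"w1",[(288,103),(514,98),(508,289),(305,295)]),(b,"w2",[(359,19),(599,13),(581,221),(370,228)])):
    P=np.array([atz(c,u*.64,v*.64,39) for u,v in pts]);print(nm,P.tolist(),P.mean(0))
    for i,j in((1,0),(2,3),(2,1),(3,0)):
        d=P[j]-P[i];print(np.linalg.norm(d),np.degrees(np.arctan2(d[1],d[0])))
    f=fa if c is a else fb
# cup: rim in scene & top
t=cam("top");s=cam("scene")
cen=tri([ray(t,120+110/4,150+148/4),ray(s,271*.64,338*.64)]);print("cup rim",cen)
E
```

```text
far [ 470.6 -118.1   89.8]
near [ 433.3 -121.6   90.7]
TRouter [ 488.  -205.5   46.1]
NRouter [ 434.3 -214.2   38.5]
NLouter [414.6 -32.6  38.5]
ins close far [ 480.4 -202.7   38.9]
ins close near [ 442.6 -202.2   49.5]
w1 [[571.7341019953402, -17.031441702859397, 39.0], [590.0172095833078, -195.5699159655934, 39.0], [434.28701023803, -214.40160429841683, 39.0], [413.88234172877543, -33.25696914518646, 39.0]] [ 502.5 -115.1   39. ]
179.47216724366518 95.84695277344879
182.2902338079841 96.42687542746202
156.86467885915096 6.895019000081358
158.68347727484027 5.868801773240825
w2 [[571.4713997588653, -15.378912565945, 39.0], [590.1778397437606, -195.87353837208119, 39.0], [435.72891837952005, -213.26273701718512, 39.0], [414.99002475174746, -33.209340064139425, 39.0]] [ 503.1 -114.4   39. ]
181.46140317380335 95.91700233865758
181.24383427646612 96.57048265449079
155.42475201877033 6.423803604278251
157.49395184859205 6.500588037802214
cup rim [535.4 201.9  96.7]
```

Geometry agrees: bridge mid (452,-120), top about 90, yaw 6.2°, spout towards +y. The cup rim centre is (535,202). Approaching above the bridge.

Call:
nudge_tcp(
  plan={"rows":[[30, 30, 20, 0, 0, -0.026], [62, 62.7, 50, 0, 0, -0.026], [62, 62.7, 90, 0, 0, -0.026], [62, 62.7, 125, 0, 0, -0.026], [62, 62.7, 125, 0, 0, -0.026], [62, 62.7, 125, 0, 0, -0.026], [62, 62.7, 125, 0, 0, -0.026], [62, 62.7, 125, 0, 0, -0.026]]},
  finger_gap=60,
)

```text
time_s: 2.82
eef_pos: [453.4, -119.6, 208.5]
tcp_rot: [0.001, 0.998, 0.055, 0.002]
force: [-0.4, 0.6, 1.0]
grip_width: 60.0
finger_force: 0.0
```

```bash
python3 - <<'E'
from h import *
c=cam("wrist");s=env.sense();print(s["eef_pos"],s["tcp_rot"],s["q"])
save(c,"w3",100,120,420,360,2.5)
E
```

```text
[ 453.38765904 -119.57199351  208.60992199] [0.00140458 0.99848453 0.05497009 0.0022273 ] [-5.16465194e-01 -2.63056539e-02  1.98601001e+00  5.03793754e-05
  1.17662211e+00  9.44315905e-01]
```

View pics/w3.png

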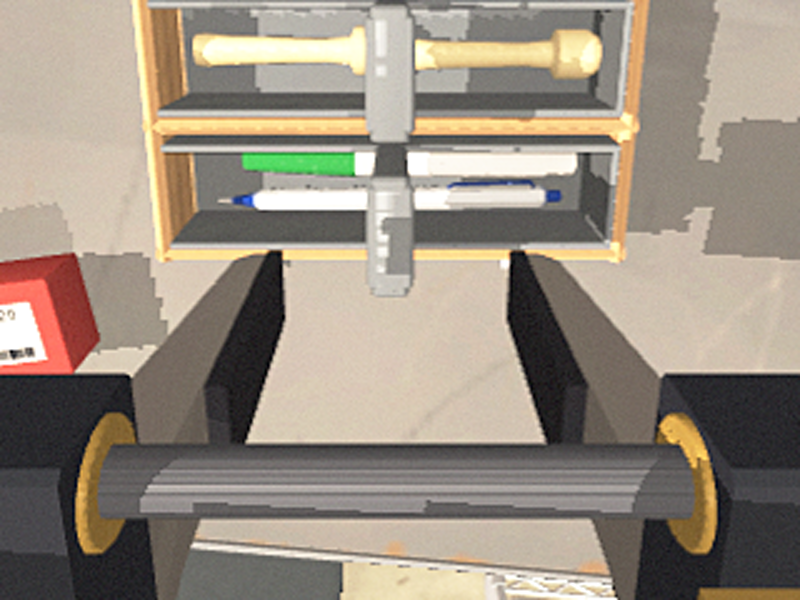

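The bridge is centred between the fingers (391 against a mid of 396 px). Descending and closing.

Call:
nudge_tcp(
  plan={"rows":[[-1, 0.5, 20, 0, 0, 0], [-1, 0.5, 40, 0, 0, 0], [-1, 0.5, 55, 0, 0, 0], [-1, 0.5, 64, 0, 0, 0], [-1, 0.5, 64, 0, 0, 0], [-1, 0.5, 64, 0, 0, 0], [-1, 0.5, 64, 0, 0, 0]]},
)

```text
time_s: 3.45
eef_pos: [452.0, -120.0, 143.3]
tcp_rot: [0.001, 0.998, 0.055, 0.001]
force: [-0.4, -0.4, 1.0]
grip_width: 60.2
finger_force: 0.0
```

Call:
nudge_tcp(
  plan={"rows":[[0, 0, 0, 0, 0, 0], [0, 0, 0, 0, 0, 0], [0, 0, 0, 0, 0, 0], [0, 0, 0, 0, 0, 0], [0, 0, 0, 0, 0, 0], [0, 0, 0, 0, 0, 0], [0, 0, 0, 0, 0, 0], [0, 0, 0, 0, 0, 0], [0, 0, 0, 0, 0, 0]]},
  finger_gap=0,
)

```text
time_s: 4.2
eef_pos: [451.0, -119.4, 141.7]
tcp_rot: [-0.0, 0.998, 0.055, -0.0]
force: [0.4, 0.7, 0.9]
grip_width: 12.0
finger_force: 30.0
```

Gripped (12.0 mm, 30 N). Lifting straight up.

Call:
nudge_tcp(
  plan={"rows":[[0, 0, -4, 0, 0, 0], [0, 0, -10, 0, 0, 0], [0, 0, -18, 0, 0, 0], [0, 0, -28, 0, 0, 0], [0, 0, -40, 0, 0, 0], [0, 0, -54, 0, 0, 0], [0, 0, -68, 0, 0, 0], [0, 0, -82, 0, 0, 0], [0, 0, -94, 0, 0, 0], [0, 0, -104, 0, 0, 0], [0, 0, -110, 0, 0, 0], [0, 0, -110, 0, 0, 0]]},
)

```text
time_s: 5.2
eef_pos: [451.7, -119.9, 253.6]
tcp_rot: [0.001, 0.998, 0.055, 0.001]
force: [0.1, -0.3, -1.5]
grip_width: 11.9
finger_force: 30.0
```

Call:
nudge_tcp(
  plan={"rows":[[0, 0, -6, 0, 0, 0], [0, 0, -16, 0, 0, 0], [0, 0, -30, 0, 0, 0], [0, 0, -42, 0, 0, 0], [0, 0, -50, 0, 0, 0], [0, 0, -50, 0, 0, 0]]},
)

```text
time_s: 5.7
eef_pos: [451.8, -119.9, 303.8]
tcp_rot: [0.001, 0.998, 0.055, 0.001]
force: [0.2, -1.0, -1.7]
grip_width: 11.5
finger_force: 30.0
```

```bash
python3 - <<'E'
from h import *
c=cam("wrist");s=env.sense();print(s["q"],s["wrist_torque"])
save(c,"w4",0,0,512,384,1.5625)
P=s["eef_pos"];w,x,y,z=s["tcp_rot"];Rt=R.from_quat([x,y,z,w]).as_matrix()
h0=-Rt[:,1]
psi=-0.44
h=R.from_euler('z',psi).apply(h0);h/=np.linalg.norm(h)
cup=np.array([535.4,201.5,0])
S=cup-28*h+[0,0,112]
T=S-84*h+[0,0,134.7]
d=Rt.T@(T-P);print("P",P,"T",T,"tool delta",d,"h",h)
E
```

```text
[-5.18883007e-01 -1.30254514e-01  1.88916876e+00 -2.63763374e-07
  1.38110355e+00  9.42130525e-01] [-5.71371525e-05  5.90417105e-04 -2.56843928e-02]
P [ 451.33426392 -119.67365883  302.5011926 ] T [499.08412567  95.55120809 246.80374928] tool delta [  70.97209661 -208.74914924   55.5945323 ] h [ 3.24248878e-01  9.45971356e-01 -9.26332881e-04]
```

View pics/w4.png

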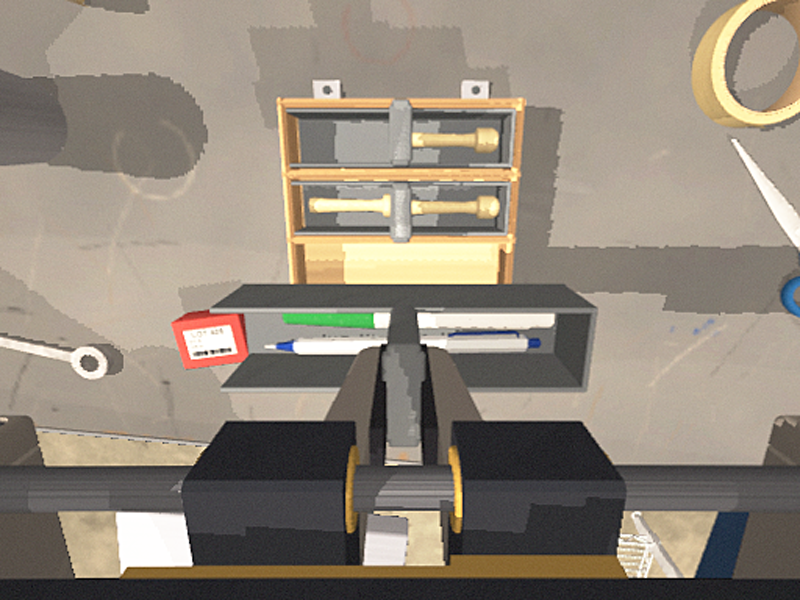

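The insert is lifted level with the marker and pen still lying in it. Moving it level to the cup.

Call:
nudge_tcp(
  plan={"rows":[[2, -6, 0, 0, 0, 0.02], [6, -18, 2, 0, 0, 0.05], [12, -36, 4, 0, 0, 0.1], [20, -58, 7, 0, 0, 0.15], [28, -82, 10, 0, 0, 0.2], [36, -106, 14, 0, 0, 0.25], [44, -130, 18, 0, 0, 0.3], [52, -154, 22, 0, 0, 0.34], [60, -176, 25, 0, 0, 0.38], [66, -194, 25, 0, 0, 0.41], [70, -205, 25, 0, 0, 0.43], [71, -209, 25, 0, 0, 0.44]]},
)

```text
time_s: 6.75
eef_pos: [498.2, 97.7, 275.5]
tcp_rot: [-0.0, 0.987, -0.164, -0.001]
force: [-0.2, -0.1, -2.0]
grip_width: 12.0
finger_force: 30.0
```

Call:
nudge_tcp(
  plan={"rows":[[0, 0, 5, 0, 0, 0], [0, 0, 12, 0, 0, 0], [0, 0, 19, 0, 0, 0], [0, 0, 26, 0, 0, 0], [0, 0, 30, 0, 0, 0], [0, 0, 30, 0, 0, 0], [0, 0, 30, 0, 0, 0], [0, 0, 30, 0, 0, 0]]},
)

```text
time_s: 7.42
eef_pos: [498.9, 95.8, 247.0]
tcp_rot: [-0.0, 0.986, -0.164, 0.0]
force: [-0.5, 0.4, -2.6]
grip_width: 12.0
finger_force: 30.0
```

```bash
python3 - <<'E'
from h import *
c=cam("wrist");s=env.sense();print(s["q"],s["eef_pos"],s["tcp_rot"])
save(c,"w5",0,0,512,384,1.5625)
t=cam("top");cv2.imwrite("pics/t5.png",cv2.resize(t[0]["frame"][150:270,120:320,::-1],None,fx=4,fy=4))
P=s["eef_pos"];w,x,y,z=s["tcp_rot"];Rt=R.from_quat([x,y,z,w]).as_matrix()
S=P+Rt@[0,-84,134.7];print("spout",S,"h",-Rt[:,1])
p=np.array([0,-84,134.7])
for k in range(1,11):
    r=np.array([1,0,0])*0.125*k  # tool x rotation
    d=p-R.from_rotvec(r).apply(p);print(round(.125*k,3),d.round(1),(Rt@R.from_rotvec(r).as_matrix()@[0,-1,0]).round(2))
E
```

```text
[-4.83110835e-02  3.40756596e-02  1.84365907e+00  4.81501621e-05
  1.26296715e+00  1.85282873e+00] [498.96005554  95.92673507 247.17053231] [-7.47195525e-05  9.86388835e-01 -1.64428910e-01  4.39670226e-04]
spout [526.32825614 175.38491989 112.4951134 ] h [3.24381617e-01 9.45926256e-01 2.91994057e-04]
0.125 [ 0.  16.1 11.5] [0.32 0.94 0.12]
0.25 [ 0.  30.7 25. ] [0.31 0.92 0.25]
0.375 [ 0.  43.5 40.1] [0.3  0.88 0.37]
0.5 [ 0.  54.3 56.8] [0.28 0.83 0.48]
0.625 [ 0.  62.9 74.6] [0.26 0.77 0.59]
0.75 [ 0.  69.3 93.4] [0.24 0.69 0.68]
0.875 [  0.   73.2 112.8] [0.21 0.61 0.77]
1.0 [  0.   74.7 132.6] [0.17 0.51 0.84]
1.125 [  0.   73.8 152.4] [0.14 0.41 0.9 ]
1.25 [  0.   70.3 171.9] [0.1  0.3  0.95]
```

View pics/w5.png

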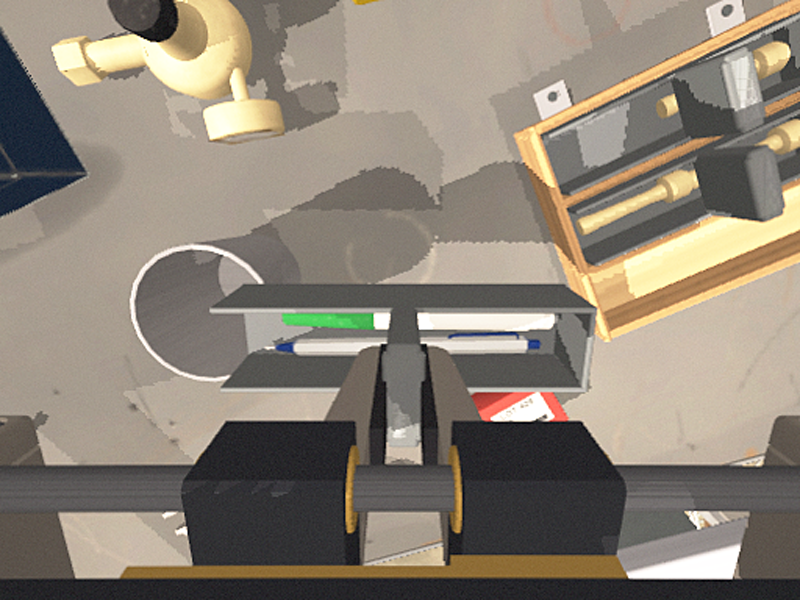

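The spout is over the cup's near side. The cup rim ellipse in w5 is centred at about (200,312). I'll check the cup from here and compute the tipping table about the spout.

```bash
python3 - <<'E'
from h import *
np.set_printoptions(precision=1,suppress=True)
c=cam("wrist")
for u in ((132,310),(200,244),(210,380)): print(atz(c,u[0]*.64,u[1]*.64,98))
s=env.sense();P=s["eef_pos"];w,x,y,z=s["tcp_rot"];Rt=R.from_quat([x,y,z,w]).as_matrix()
A=[atz(c,u*.64,v*.64,98) for u,v in ((132,310),(200,244),(210,380),(150,265),(160,363))]
f=lambda q:[np.hypot(a[0]-q[0],a[1]-q[1])-41 for a in A]
from scipy.optimize import least_squares
r=least_squares(f,[535,201]);print("cup",r.x,r.fun)
e=(r.x-(P+Rt@[0,-84,134.7])[:2]);print("spout->cup along h, across x",e@(-Rt[:2,1]),e@Rt[:2,0])
p=np.array([0,-84,134.7])
for k in range(1,12):
    M=R.from_rotvec([-0.12*k,0,0]);print(round(-.12*k,3),(p-M.apply(p)),(Rt@M.as_matrix()@[0,-1,0]))
E
```

```text
[551.6 237.1  98. ]
[572.9 184.4  98. ]
[498.1 214.9  98. ]
cup [534.7 199.5] [ 0.2  0.1 -1.3 -1.1  0.8]
spout->cup along h, across x 25.412871060670888 0.11704968703795932
-0.12 [  0.  -16.7  -9.1] [ 0.3  0.9 -0.1]
-0.24 [  0.  -34.4 -16.1] [ 0.3  0.9 -0.2]
-0.36 [  0.  -52.8 -21. ] [ 0.3  0.9 -0.4]
-0.48 [  0.  -71.7 -23.6] [ 0.3  0.8 -0.5]
-0.6 [  0.  -90.7 -23.9] [ 0.3  0.8 -0.6]
-0.72 [   0.  -109.7  -22. ] [ 0.2  0.7 -0.7]
-0.84 [   0.  -128.2  -17.8] [ 0.2  0.6 -0.7]
-0.96 [   0.  -146.2  -11.4] [ 0.2  0.5 -0.8]
-1.08 [   0.  -163.2   -2.9] [ 0.2  0.4 -0.9]
-1.2 [   0.  -179.1    7.6] [ 0.1  0.3 -0.9]
-1.32 [   0.  -193.6   19.9] [ 0.1  0.2 -1. ]
```

Call:
nudge_tcp(
  plan={"rows":[[0, -16.7, -9.1, -0.12, 0, 0], [0, -34.4, -16.1, -0.24, 0, 0], [0, -52.8, -21, -0.36, 0, 0], [0, -71.7, -23.6, -0.48, 0, 0], [0, -90.7, -23.9, -0.6, 0, 0], [0, -109.7, -22, -0.72, 0, 0], [0, -128.2, -17.8, -0.84, 0, 0], [0, -146.2, -11.4, -0.96, 0, 0], [0, -163.2, -2.9, -1.08, 0, 0], [0, -163.2, -2.9, -1.08, 0, 0], [0, -163.2, -2.9, -1.08, 0, 0], [0, -163.2, -2.9, -1.08, 0, 0]]},
)

```text
time_s: 8.57
eef_pos: [552.1, 250.3, 250.6]
tcp_rot: [0.506, 0.847, -0.142, -0.084]
force: [-0.0, 0.6, -1.2]
grip_width: 11.6
finger_force: 30.0
```

Call:
nudge_tcp(
  plan={"rows":[[0, 0, 0, 0, 0, 0], [0, 0, 0, 0, 0, 0], [0, 0, 0, 0, 0, 0]]},
)

```text
time_s: 8.82
eef_pos: [552.1, 249.8, 252.5]
tcp_rot: [0.506, 0.847, -0.142, -0.083]
force: [-0.2, -0.9, -2.1]
grip_width: 11.8
finger_force: 30.0
```

```bash
python3 - <<'E'
from h import *
s=env.sense();P=s["eef_pos"];w,x,y,z=s["tcp_rot"];Rt=R.from_quat([x,y,z,w]).as_matrix()
print(s["q"],P+Rt@[0,-84,134.7],-Rt[:,1])
t=cam("top")[0]["frame"][130:230,120:250,::-1];q=cam("scene")[0]["frame"][130:270,120:302,::-1]
o=np.hstack([cv2.resize(t,(400,308),interpolation=cv2.INTER_CUBIC),cv2.resize(q,(400,308),interpolation=cv2.INTER_CUBIC)]);cv2.imwrite("pics/p6.png",o)
E
```

```text
[ 0.46507694  0.78896     1.09685467 -0.76204579  2.03762386  2.30348439] [526.9318506  175.23938058 114.59457566] [ 0.15717725  0.44802691 -0.88009499]
```

View pics/p6.png

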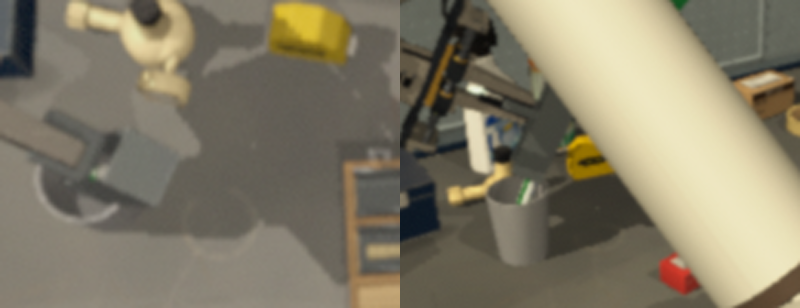

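The tips of the marker and pen are in the cup mouth (scene half, about (525,190)), and the cup is upright. I'll withdraw the insert back up along its own axis.

Call:
nudge_tcp(
  plan={"rows":[[0, 3, 0, 0, 0, 0], [0, 8, 0, 0, 0, 0], [0, 15, 0, 0, 0, 0], [0, 25, 0, 0, 0, 0], [0, 37, 0, 0, 0, 0], [0, 50, 0, 0, 0, 0], [0, 65, 0, 0, 0, 0], [0, 80, 0, 0, 0, 0], [0, 95, 0, 0, 0, 0], [0, 105, 0, 0, 0, 0], [0, 110, 0, 0, 0, 0], [0, 110, 0, 0, 0, 0]]},
)

```text
time_s: 9.92
eef_pos: [534.9, 201.0, 348.4]
tcp_rot: [0.507, 0.846, -0.142, -0.084]
force: [0.2, -0.5, -1.8]
grip_width: 11.7
finger_force: 30.0
```

```bash
python3 - <<'E'
from h import *
s=env.sense();print(s["q"],s["eef_pos"],s["tcp_rot"])
t=cam("top")[0]["frame"][130:230,120:250,::-1];q=cam("scene")[0]["frame"][130:270,120:302,::-1]
o=np.hstack([cv2.resize(t,(400,308),interpolation=cv2.INTER_CUBIC),cv2.resize(q,(400,308),interpolation=cv2.INTER_CUBIC)]);cv2.imwrite("pics/p7.png",o)
E
```

```text
[ 0.41493076  0.58837052  1.20238206 -0.83070807  2.07098914  2.18641838] [534.87454537 200.95621676 348.39023346] [ 0.50654269  0.84634379 -0.14185288 -0.08363282]
```

View pics/p7.png

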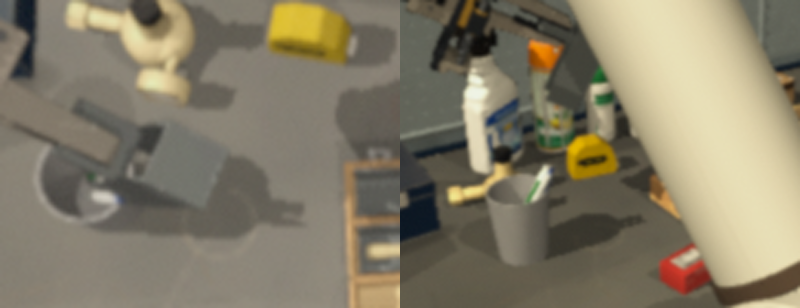

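The marker tops lean on the cup's rim at about (540,180) in the scene half; the cup is upright and the insert is clear. Picture budget is used up (one over, in fact), so from here I'll check by code. Next: work out the return.

```bash
cat > to.py <<'E'
from h import *
import sys
np.set_printoptions(precision=3,suppress=True)
x,y,z,yaw=map(float,sys.argv[1:5])
s=env.sense();P=s["eef_pos"];w,a,b,c=s["tcp_rot"];Rt=R.from_quat([a,b,c,w])
yw=np.radians(yaw);g=np.array([[np.cos(yw),np.sin(yw),0],[np.sin(yw),-np.cos(yw),0],[0,0,-1]]).T
G=R.from_matrix(g);print("delta",Rt.inv().apply(np.array([x,y,z])-P),"rot",(Rt.inv()*G).as_rotvec(), "now",P,s["q"])
E
python3 to.py 480 40 340 -18.9; python3 to.py 451 -119.5 303 6.3
```

```text
delta [  0.579  74.731 153.236] rot [1.08  0.001 0.   ] now [534.689 201.355 346.332] [ 0.416  0.591  1.203 -0.83   2.07   2.187]
delta [ 24.873 117.674 312.031] rot [ 1.062  0.238 -0.396] now [534.689 201.355 346.332] [ 0.416  0.591  1.203 -0.83   2.07   2.187]
```

Call:
nudge_tcp(
  plan={"rows":[[0, 7, 15, 0.1, 0, 0], [0, 15, 31, 0.2, 0, 0], [0, 22, 46, 0.31, 0, 0], [0, 30, 61, 0.42, 0, 0], [0, 37, 77, 0.54, 0, 0], [0, 45, 92, 0.65, 0, 0], [0, 52, 107, 0.76, 0, 0], [0, 60, 123, 0.87, 0, 0], [0, 67, 138, 0.98, 0, 0], [0.6, 74.7, 153.2, 1.08, 0, 0], [0.6, 74.7, 153.2, 1.08, 0, 0], [0.6, 74.7, 153.2, 1.08, 0, 0]]},
)

```text
time_s: 11.02
eef_pos: [479.5, 38.7, 339.6]
tcp_rot: [0.001, 0.986, -0.166, -0.001]
force: [-0.6, 0.2, -2.6]
grip_width: 11.7
finger_force: 30.0
```

```bash
python3 to.py 451 -119.5 303 6.3
```

```text
delta [ 24.936 158.807  36.852] rot [ 0.001  0.002 -0.444] now [479.538  38.747 339.647] [-0.171 -0.113  1.8   -0.001  1.457  1.734]
```

Call:
nudge_tcp(
  plan={"rows":[[2, 16, 4, 0, 0, -0.05], [5, 32, 8, 0, 0, -0.1], [8, 50, 12, 0, 0, -0.15], [11, 68, 16, 0, 0, -0.2], [14, 88, 20, 0, 0, -0.25], [17, 108, 25, 0, 0, -0.3], [20, 128, 30, 0, 0, -0.36], [23, 146, 34, 0, 0, -0.41], [25, 158.8, 36.9, 0, 0, -0.444], [25, 158.8, 36.9, 0, 0, -0.444], [25, 158.8, 36.9, 0, 0, -0.444], [25, 158.8, 36.9, 0, 0, -0.444]]},
)

```text
time_s: 12.02
eef_pos: [452.7, -117.0, 303.2]
tcp_rot: [-0.0, 0.998, 0.057, -0.001]
force: [0.6, -0.1, -2.3]
grip_width: 11.9
finger_force: 30.0
```

Call:
nudge_tcp(
  plan={"rows":[[0, 0, 0, 0, 0, 0], [0, 0, 0, 0, 0, 0], [0, 0, 0, 0, 0, 0], [0, 0, 0, 0, 0, 0]]},
)

```text
time_s: 12.35
eef_pos: [452.4, -117.9, 303.5]
tcp_rot: [0.0, 0.998, 0.057, 0.0]
force: [-0.1, -0.0, -1.6]
grip_width: 11.9
finger_force: 30.0
```

```bash
python3 to.py 451 -119.5 141.7 6.3
python3 - <<'E'
from h import *
# where are marker/pen? look in scene/top for green & white blobs near the cup and on the insert
for n,(x0,y0,x1,y1) in (("top",(140,165,180,215)),("scene",(150,200,200,255))):
    c=cam(n);f=c[0]["frame"][y0:y1,x0:x1].astype(int)
    m=(f[...,1]>f[...,0]+30)&(f[...,1]>f[...,2]+20);w=(f.min(2)>165)
    for k,mm in(("green",m),("white",w)):
        v,u=np.nonzero(mm);print(n,k,len(u),(u.mean()+x0,v.mean()+y0,u.min()+x0,u.max()+x0,v.min()+y0,v.max()+y0) if len(u) else "")
c=cam("wrist");f=c[0]["frame"].astype(int);m=(f[...,1]>f[...,0]+40)&(f[...,1]>f[...,2]+30);print("green wrist",m.sum())
E
```

```text
delta [ -1.605   1.404 161.822] rot [ 0.    -0.     0.004] now [ 452.414 -117.9    303.522] [-0.514 -0.128  1.886 -0.     1.384  0.942]
top green 2 (np.float64(153.5), np.float64(190.0), np.int64(153), np.int64(154), np.int64(190), np.int64(190))
top white 25 (np.float64(155.32), np.float64(190.36), np.int64(151), np.int64(159), np.int64(187), np.int64(194))
scene green 10 (np.float64(180.3), np.float64(216.2), np.int64(178), np.int64(182), np.int64(213), np.int64(220))
scene white 78 (np.float64(165.9102564102564), np.float64(206.03846153846155), np.int64(153), np.int64(186), np.int64(200), np.int64(219))
green wrist 0
```

```bash
python3 - <<'E'
from h import *
n=cam("wrist")[0]["frame"][...,::-1]
n8=cv2.resize(n,None,fx=1.5625,fy=1.5625,interpolation=cv2.INTER_CUBIC);o=cv2.imread("pics/w4.png")
for b in((570,295,605,395),(205,275,260,315),(205,370,260,395),(560,280,600,320)):
    x0,y0,x1,y1=b;t=o[y0:y1,x0:x1];r=cv2.matchTemplate(n8[y0-12:y1+12,x0-12:x1+12],t,cv2.TM_CCOEFF_NORMED);_,m,_,l=cv2.minMaxLoc(r);print(b,m,l[0]-12,l[1]-12)
print("bright in trough old/new",(o[312:356,265:375].min(2)>150).sum(),(n8[312:356,265:375].min(2)>150).sum(),(o[312:356,450:550].min(2)>150).sum(),(n8[312:356,450:550].min(2)>150).sum())
E
python3 to.py 451 -119.5 190 6.3
```

```text
(570, 295, 605, 395) 0.9974924325942993 0 0
(205, 275, 260, 315) 0.9927594065666199 0 0
(205, 370, 260, 395) 0.9951860308647156 0 0
(560, 280, 600, 320) 0.9904636144638062 0 0
bright in trough old/new 2755 4346 2772 413
delta [ -1.445   1.094 113.468] rot [ 0.    -0.     0.004] now [ 452.301 -118.24   303.468] [-0.515 -0.128  1.886 -0.     1.384  0.942]
```

```bash
python3 - <<'E'
from h import *
n=cam("wrist")[0]["frame"][...,::-1]
n8=cv2.resize(n,None,fx=1.5625,fy=1.5625,interpolation=cv2.INTER_CUBIC).astype(int);o=cv2.imread("pics/w4.png").astype(int)
for im in(o,n8):
    t=im[310:360,240:560];print("blue",((t[...,0]>t[...,2]+40)).sum(),"std left",im[315:354,270:370].std((0,1)),"mean",im[315:354,270:370].mean((0,1)))
E
```

```text
blue 450 std left [58.45493376 44.38481269 67.55976567] mean [162.68102564 189.43641026 161.82794872]
blue 0 std left [11.33126923 11.46745019 10.98453318] mean [161.01692308 168.41589744 171.91358974]
```

Call:
nudge_tcp(
  plan={"rows":[[-0.7, 0.6, 12, 0, 0, 0.004], [-1.4, 1.2, 32, 0, 0, 0.004], [-1.4, 1.2, 52, 0, 0, 0.004], [-1.4, 1.2, 72, 0, 0, 0.004], [-1.4, 1.2, 90, 0, 0, 0.004], [-1.4, 1.2, 104, 0, 0, 0.004], [-1.4, 1.2, 112, 0, 0, 0.004], [-1.4, 1.2, 112, 0, 0, 0.004], [-1.4, 1.2, 112, 0, 0, 0.004], [-1.4, 1.2, 112, 0, 0, 0.004], [-1.4, 1.2, 112, 0, 0, 0.004]]},
)

```text
time_s: 13.52
eef_pos: [451.7, -120.0, 192.5]
tcp_rot: [0.001, 0.998, 0.055, 0.001]
force: [-0.2, 1.1, -2.3]
grip_width: 11.7
finger_force: 30.0
```

```bash
python3 to.py 451.2 -119.6 141.7 6.3
```

```text
delta [-0.528 -0.496 50.801] rot [ 0.001 -0.002 -0.   ] now [ 451.679 -119.979  192.502] [-0.519 -0.006  2.001  0.     1.144  0.942]
```

The trough is empty and unslipped. Lowering into the well.

Call:
nudge_tcp(
  plan={"rows":[[-0.3, -0.3, 6, 0, 0, 0], [-0.3, -0.3, 12, 0, 0, 0], [-0.3, -0.3, 17, 0, 0, 0], [-0.3, -0.3, 22, 0, 0, 0], [-0.3, -0.3, 26, 0, 0, 0], [-0.3, -0.3, 30, 0, 0, 0], [-0.3, -0.3, 30, 0, 0, 0]]},
)

```text
time_s: 14.1
eef_pos: [450.2, -119.1, 160.3]
tcp_rot: [-0.001, 0.998, 0.055, -0.001]
force: [-0.1, -0.4, -1.8]
grip_width: 12.2
finger_force: 30.0
```

Call:
nudge_tcp(
  plan={"rows":[[0, 0, 4, 0, 0, 0], [0, 0, 8, 0, 0, 0], [0, 0, 12, 0, 0, 0], [0, 0, 16, 0, 0, 0], [0, 0, 18, 0, 0, 0], [0, 0, 19, 0, 0, 0], [0, 0, 19, 0, 0, 0], [0, 0, 19, 0, 0, 0]]},
)

```text
time_s: 14.77
eef_pos: [450.8, -119.4, 142.5]
tcp_rot: [0.0, 0.998, 0.055, 0.0]
force: [-0.4, -0.1, -1.7]
grip_width: 11.7
finger_force: 30.0
```

Call:
nudge_tcp(
  plan={"rows":[[0, 0, 0.7, 0, 0, 0], [0, 0, 1.2, 0, 0, 0], [0, 0, 1.2, 0, 0, 0]]},
)

```text
time_s: 15.02
eef_pos: [451.0, -119.5, 141.7]
tcp_rot: [0.0, 0.998, 0.055, 0.0]
force: [-1.4, 0.7, 2.2]
grip_width: 11.6
finger_force: 30.0
```

Call:
nudge_tcp(
  plan={"rows":[[0, 0, 0, 0, 0, 0], [0, 0, 0, 0, 0, 0], [0, 0, 0, 0, 0, 0], [0, 0, 0, 0, 0, 0], [0, 0, 0, 0, 0, 0], [0, 0, 0, 0, 0, 0]]},
  finger_gap=50,
)

```text
time_s: 15.52
eef_pos: [450.7, -119.4, 141.2]
tcp_rot: [0.0, 0.998, 0.055, 0.0]
force: [0.0, -0.2, -0.0]
grip_width: 49.2
finger_force: 0.0
```

Call:
nudge_tcp(
  plan={"rows":[[0, 0, -4, 0, 0, 0], [0, 0, -12, 0, 0, 0], [0, 0, -25, 0, 0, 0], [0, 0, -45, 0, 0, 0], [0, 0, -70, 0, 0, 0], [0, 0, -100, 0, 0, 0], [0, 0, -130, 0, 0, 0], [0, 0, -150, 0, 0, 0], [0, 0, -160, 0, 0, 0], [0, 0, -160, 0, 0, 0], [0, 0, -160, 0, 0, 0]]},
)

```text
time_s: 16.43
eef_pos: [450.6, -119.3, 300.9]
tcp_rot: [0.0, 0.998, 0.055, -0.0]
force: [-0.5, 0.1, 0.2]
grip_width: 50.1
finger_force: 0.0
```

Released and seated at the original height. Verifying the cup contents from above by code.

Call:
nudge_tcp(
  plan={"rows":[[10, -35, -20, 0, 0, 0], [20, -70, -59, 0, 0, 0], [30, -105, -59, 0, 0, 0], [40, -140, -59, 0, 0, 0], [50, -175, -59, 0, 0, 0], [60, -210, -59, 0, 0, 0], [70, -245, -59, 0, 0, 0], [80, -275, -59, 0, 0, 0], [81, -292, -59, 0, 0, 0], [81, -292, -59, 0, 0, 0], [81, -292, -59, 0, 0, 0], [81, -292, -59, 0, 0, 0]]},
)

```text
time_s: 17.43
eef_pos: [498.9, 179.0, 358.7]
tcp_rot: [0.0, 0.999, 0.055, -0.001]
force: [-0.1, -0.7, -0.1]
grip_width: 49.7
finger_force: 0.0
```

```bash
python3 - <<'E'
from h import *
c=cam("wrist");f=c[0]["frame"].astype(int)
u,v=proj(c,[535,200.5,98])[0];print("cup px",u,v,proj(c,[535,241,98])[0])
x0,x1,y0,y1=int(u)-75,int(u)+75,max(0,int(v)-75),int(v)+75
g=f[y0:y1,x0:x1]
for k,m in(("green",(g[...,1]>g[...,0]+35)&(g[...,1]>g[...,2]+25)),("blue",(g[...,2]>g[...,0]+35)),("white",g.min(2)>185)):
    n,_,st,ce=cv2.connectedComponentsWithStats(m.astype(np.uint8))
    print(k,[(s[4],s[:4].tolist(),(q+[x0,y0]).round().tolist()) for s,q in zip(st[1:],ce[1:]) if s[4]>8])
# insert seating: compare organiser area in top image with the first one
t=cam("top");a=cv2.imread("pics/topz.png").astype(int);b=cv2.resize(t[0]["frame"][150:270,120:320,::-1],None,fx=4,fy=4,interpolation=cv2.INTER_CUBIC).astype(int)
for bx in((440,110,740,370),(445,270,740,370),(40,80,180,215),(300,380,400,470),(0,430,190,480),(170,0,260,50)):
    x0,y0,x1,y1=bx;r=cv2.matchTemplate(b[max(0,y0-10):y1+10,max(0,x0-10):x1+10].astype(np.uint8),a[y0:y1,x0:x1].astype(np.uint8),cv2.TM_CCOEFF_NORMED);_,m,_,l=cv2.minMaxLoc(r);print(bx,round(m,3),l[0]-min(10,x0),l[1]-min(10,y0))
E
```

```text
cup px 242.48574069308722 143.31687009594097 [209.61283038 139.69747881]
green [(np.int32(113), [66, 53, 17, 16], [240.0, 127.0]), (np.int32(53), [79, 69, 18, 19], [254.0, 146.0])]
blue [(np.int32(30), [103, 98, 7, 7], [273.0, 170.0])]
white [(np.int32(86), [104, 0, 24, 6], [286.0, 70.0]), (np.int32(1115), [43, 40, 72, 67], [254.0, 146.0])]
(440, 110, 740, 370) 0.791 0 0
(445, 270, 740, 370) 0.61 0 0
(40, 80, 180, 215) 0.295 -1 -3
(300, 380, 400, 470) 0.988 0 0
(0, 430, 190, 480) 0.993 0 0
(170, 0, 260, 50) 0.729 9 1
```

Green marker parts at (240,127) and (254,146) and the blue pen end at (273,170) all lie within or leaning at the cup rim, centred at (242,143). The organiser and flints box haven't moved. Handing in.

```bash
python3 -c "
from station import env
print(env.finish_job())"
```

```text
the job is handed in; nothing more can be done
None
```

I handed the job in: the marker and pen are in the upright cup and the empty insert is back down in its own well. The hand-in returned no verdict, I viewed 11 pictures against the limit of 10, and the final state was checked by image code, which couldn't confirm the regulator's place.

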